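Spin-test the pulleys and bin the ones that bind

TASK

Four brass pulleys stand on the repair bench: first give the wheel of every one a spin of at least a quarter turn in one direction, right where it stands, to find out which run on freely and which bind and stop dead. Then lift each pulley that binds by its flat steel tang and set it down gently, standing upright, in the blue coin tray, one to a compartment. Leave the free-running pulleys where they stand, and do not disturb the black card reader head or the white fuse.

Things in the scene. Friction and masses are not known exactly. Their poses are not given: they have to be found in the camera images.
- pulley_a_tang (a point): Pulley A, loose, 0.7 to 0.95 kg, all four alike: round foot 64 mm across, brass wheel 80 mm across from 20 to 44 mm up, and a fixed flat steel tang on the axle from 44 to 101 mm up. Point on the axle, mid-tang, 72 mm above the foot's underside. z up; the tang is 24 mm wide along x, 12 mm thick along y (grip across y), and does not turn with the wheel.
- pulley_b_tang (a point): Pulley B, loose, 0.7 to 0.95 kg, all four alike: round foot 64 mm across, brass wheel 80 mm across from 20 to 44 mm up, and a fixed flat steel tang on the axle from 44 to 101 mm up. Point on the axle, mid-tang, 72 mm above the foot's underside. z up; the tang is 24 mm wide along x, 12 mm thick along y (grip across y), and does not turn with the wheel.
- pulley_c_tang (a point): Pulley C, loose, 0.7 to 0.95 kg, all four alike: round foot 64 mm across, brass wheel 80 mm across from 20 to 44 mm up, and a fixed flat steel tang on the axle from 44 to 101 mm up. Point on the axle, mid-tang, 72 mm above the foot's underside. z up; the tang is 24 mm wide along x, 12 mm thick along y (grip across y), and does not turn with the wheel.
- pulley_d_tang (a point): Pulley D, loose, 0.7 to 0.95 kg, all four alike: round foot 64 mm across, brass wheel 80 mm across from 20 to 44 mm up, and a fixed flat steel tang on the axle from 44 to 101 mm up. Point on the axle, mid-tang, 72 mm above the foot's underside. z up; the tang is 24 mm wide along x, 12 mm thick along y (grip across y), and does not turn with the wheel.
- wheel_a (a joint): Wheel angle on pulley A, rad, counter-clockwise from above, no stops, starts -0.4 to 0.4. Two upright pins to push (red, black), 9 mm thick, tops 68 mm up, opposite each other, 32 mm from the axle; at 0 the red one is on the tang's +x side. Flicked, a free wheel runs on by itself for a second or more; a binding one needs about 1 N at the pin and stops when not pushed.
- wheel_b (a joint): Wheel angle on pulley B, rad, counter-clockwise from above, no stops, starts -0.4 to 0.4. Two upright pins to push (red, black), 9 mm thick, tops 68 mm up, opposite each other, 32 mm from the axle; at 0 the red one is on the tang's +x side. Flicked, a free wheel runs on by itself for a second or more; a binding one needs about 1 N at the pin and stops when not pushed.
- wheel_c (a joint): Wheel angle on pulley C, rad, counter-clockwise from above, no stops, starts -0.4 to 0.4. Two upright pins to push (red, black), 9 mm thick, tops 68 mm up, opposite each other, 32 mm from the axle; at 0 the red one is on the tang's +x side. Flicked, a free wheel runs on by itself for a second or more; a binding one needs about 1 N at the pin and stops when not pushed.
- wheel_d (a joint): Wheel angle on pulley D, rad, counter-clockwise from above, no stops, starts -0.4 to 0.4. Two upright pins to push (red, black), 9 mm thick, tops 68 mm up, opposite each other, 32 mm from the axle; at 0 the red one is on the tang's +x side. Flicked, a free wheel runs on by itself for a second or more; a binding one needs about 1 N at the pin and stops when not pushed.
- tray: Blue plastic coin tray, fixed to the bench, open on top: 220 mm along x, 125 mm along y, walls 40 mm high and 5 mm thick, floor 5 mm thick. A 40 mm high, 5 mm thick divider across the middle (x = 0) makes two compartments, each 102 mm by 115 mm inside, centred 54 mm either side of the origin along x. Origin: centre of the underside; z up.
- toolbox: Bystander: grey tool box fixed to the bench, 160 mm along x, 190 mm along y, 75 mm high, with a 10 mm oak lid hinged along its +x rim that stays closed and has a small knob standing up to 125 mm above the bench. Origin: centre of the underside.
- reader_mid (a point): Bystander: black card reader head, 90 mm along x, 64 mm along y, 88 mm high, loose. Point at its centre, 44 mm above the bench.
- fuse_mid (a point): Bystander: white ceramic fuse lying down, 110 mm along x with its copper blades, 44 mm along y, 42 mm high, loose. Point at its centre, 21 mm above the bench.
Not all that is in view belongs to the job. What is shaped like the part that bears pulley_d_tang but purple or turquoise is not meant.

How it is judged:
On the way:
1. every pulley's wheel has been turned to at least 1 rad either way of its zero, with all four pulleys still standing within 40 mm of where they started ((value of joint wheel_a above 1 rad or value of joint wheel_a below -1 rad) and (value of joint wheel_b above 1 rad or value of joint wheel_b below -1 rad) and (value of joint wheel_c above 1 rad or value of joint wheel_c below -1 rad) and (value of joint wheel_d above 1 rad or value of joint wheel_d below -1 rad) and distance of each of pulley_a_tang, pulley_b_tang, pulley_c_tang, pulley_d_tang from where it was at the start of the episode below 0.04 m), for 0.1 s.
At the end, for the whole second after the job is handed in: Both pulleys that bind stand upright (within 0.1 rad) and at rest on the floor of the blue tray (their axles within 100 mm along and 55 mm across of its centre), one in each compartment; the two free-running pulleys stand upright within 40 mm of where they were (x of pulley_b_tang in the frame of tray between -0.1 and 0.1 m and y of pulley_b_tang in the frame of tray between -0.055 and 0.055 m and z of each of pulley_b_tang, pulley_d_tang in the frame of tray below 0.083 m and angle between each of pulley_b_tang, pulley_d_tang, pulley_a_tang, pulley_c_tang's own z axis and vertical below 0.1 rad and linear speed of each of pulley_b, pulley_d below 0.02 m/s and x of pulley_d_tang in the frame of tray between -0.1 and 0.1 m and y of pulley_d_tang in the frame of tray between -0.055 and 0.055 m and distance of each of pulley_a_tang, pulley_c_tang from where it was at the start of the episode below 0.04 m); the robot touches nothing.
It fails at once if a free-running pulley is lifted or shifted by more than 40 mm (distance of any of pulley_a_tang, pulley_c_tang from where it was at the start of the episode above 0.04 m).
It fails at once if the card reader head or the fuse is moved by more than 25 mm (distance of any of reader_mid, fuse_mid from where it was at the start of the episode above 0.025 m).
It fails at once if a binding pulley is dropped or banged down into the tray: it moves faster than 0.5 m/s with its foot less than 23 mm above the tray's floor ((x of pulley_b_tang in the frame of tray between -0.1 and 0.1 m and y of pulley_b_tang in the frame of tray between -0.055 and 0.055 m and z of pulley_b_tang in the frame of tray below 0.1 m and linear speed of pulley_b above 0.5 m/s) or (x of pulley_d_tang in the frame of tray between -0.1 and 0.1 m and y of pulley_d_tang in the frame of tray between -0.055 and 0.055 m and z of pulley_d_tang in the frame of tray below 0.1 m and linear speed of pulley_d above 0.5 m/s)).
It also fails if it takes over 69 s, if anything falls off the work surface, if the arm or the gripper's body presses on something with over 40 N, if the wrist force passes 120 N, or if a joint passes its speed limit or range.

ROBOT

A 6-joint arm with a two-finger parallel gripper is mounted at the origin on the work surface. World frame = base frame: x ahead of the robot, y to its left, z up, the work surface at z = 0. Lengths are in m, angles in rad, forces in N, time in s.
With the tool pointing down it reaches from about 0.35 to 1 m from the base axis. Payload 7.1 kg.
Tool frame: the origin (TCP) lies between the finger pads; the fingertips stand 22 mm ahead of it and the grasp point (between the pads) lies 3 mm ahead of it; x points along the fingers, y is the direction in which the jaws open and shut, and the axes are right-handed (so a half turn about x gives the same grasp; the last joint's range is limited). The gripper opens to 85 mm and grips with 20 to 120 N. Pads are 22 mm wide; open, the fingers measure 114 mm over their backs; the gripper's body (76 mm by 85 mm) begins 54 mm behind the grasp point. The pads swing forward as they close: fully open they stand 13 mm farther back than shut.
Start: joints at [-1.279, 0.423, 1.63, -0, 1.089, -0.019], TCP at [0.191, -0.595, 0.253] pointing down, gripper open.
Joint ranges: [-3, 3], [-0.9, 2.11], [0.09, 2.58], [-1.31, 4.45], [0.11, 2.69], [-2.54, 2.54]. Speed limits (rad/s): [2.39, 2.39, 3.01, 3.14, 3.14, 3.14].

INTERFACE

Orientations are given as a rotation vector (axis times angle).
In Python, from rig import manip gives the robot as it stands. The module is installed in compiled form; this text tells all that it offers. Calls block until the motion is done:
- manip.move_to(position, orientation): joint-space move of the TCP to a pose.
- manip.servo_line(position, orientation=None, rate=0.15): straight line of the TCP; orientation=None keeps the orientation; rate is the mean speed in m/s.
- manip.set_joints(angles): joint-space move.
- manip.command_gripper(opening, f_grip=None): finger opening in m; f_grip is the grip in N (None keeps the last); returns when the fingers have stopped.
- manip.hold(seconds).
- manip.solve_ik(position, orientation): joint angles nearest the present ones, or None.
- manip.camera(name): name is "scene" or "side" or "wrist"; returns a dict with "image" (480x640x3 uint8, red, green, blue), "fx", "fy", "cx", "cy" (pixels), "cam_to_world" (4x4, takes a point from camera to world coordinates); the wrist camera has in their place "mount" (4x4, takes a point from camera to tool coordinates, whose origin is the TCP and whose axes are the tool frame's). Camera axes: x right, y down, z forward; pixel columns grow to the right and rows downward; lengths in m; the calibration is good to about 2 mm. The wrist camera is an equidistant fisheye: a pixel r from the principal point sees the ray r / f radians off the axis. A picture is of the moment at which its call begins: read the wrist's pose just before it. There is no depth.
A pose or a line that the arm cannot do raises manip.IKError and nothing moves.
- manip.sign_off(): hands the job in, once; it reports no verdict.
Readings, each from a call of its own:
- manip.get_time(): time.
- manip.get_joint_positions(): joint angles.
- manip.get_joint_vel(): joint speeds.
- manip.get_tau(): joint torques, N m.
- manip.get_position(): TCP position.
- manip.get_ee_rot(): TCP orientation.
- manip.get_contact_force(): force on the tool from outside, world axes, zero at the start.
- manip.get_torque(): the same for the moment, N m.
- manip.get_width(): finger opening in m.
Only numpy, scipy, OpenCV 4.12 (cv2) and the standard library are available. Lean on these libraries where they do the work, as an engineer would, in place of code of your own. Each camera call takes 0.05 s, during which the arm holds its last target.

## Working session

There is one attempt and no reset: what is moved stays moved. The work goes in short steps, each a Python script; the robot and the scene stay as the last script left them, time stands still between calls to the robot, and variables do not carry over. Pictures are saved under pics/ and viewed, and the job is handed in when it is done.

```bash
mkdir -p pics; ls; python3 - <<'E'
from rig import manip
import cv2,numpy as np
print(manip.get_time(),manip.get_position(),manip.get_ee_rot(),manip.get_width())
for n in ["scene","side","wrist"]:
    c=manip.camera(n); cv2.imwrite(f"pics/{n}0.png",c["image"][:,:,::-1])
    print(n,c["fx"],c["fy"],c["cx"],c["cy"]); print(np.round(c.get("cam_to_world",c.get("mount")),3))
E
```

```text
pics
0.0 [ 0.19102314 -0.59456818  0.25255602] [ 2.05416595  0.32341903 -2.05458849] 0.08570860682528104
scene 454.4772957571107 454.4772957571107 321.0099048256572 239.2814389502554
[[ 0.616  0.555 -0.559  1.106]
 [ 0.787 -0.452  0.42  -0.346]
 [-0.02  -0.699 -0.715  0.66 ]
 [ 0.     0.     0.     1.   ]]
side 456.18014642072774 456.18014642072774 323.5091182151294 243.96616440942844
[[ 0.958 -0.209  0.195  0.489]
 [-0.286 -0.687  0.668 -0.523]
 [-0.006 -0.696 -0.718  0.64 ]
 [ 0.     0.     0.     1.   ]]
wrist 371.64829954431775 371.64829954431775 325.9598076817058 236.18392173558632
[[-0.    -0.279  0.96  -0.121]
 [ 1.     0.     0.     0.   ]
 [-0.     0.96   0.279 -0.072]
 [ 0.     0.     0.     1.   ]]
```

View pics/scene0.png

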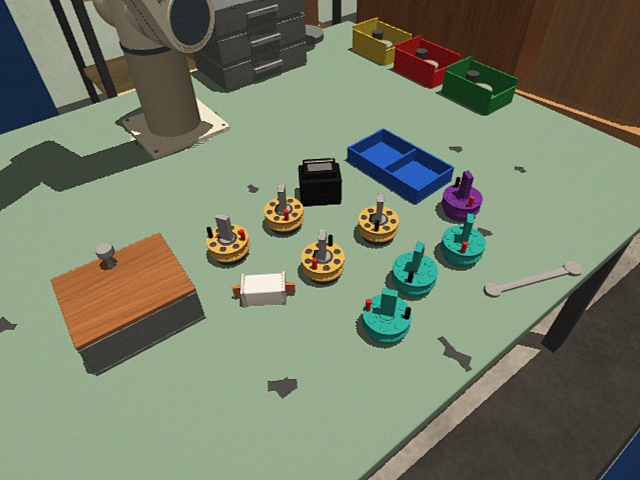

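View pics/side0.png

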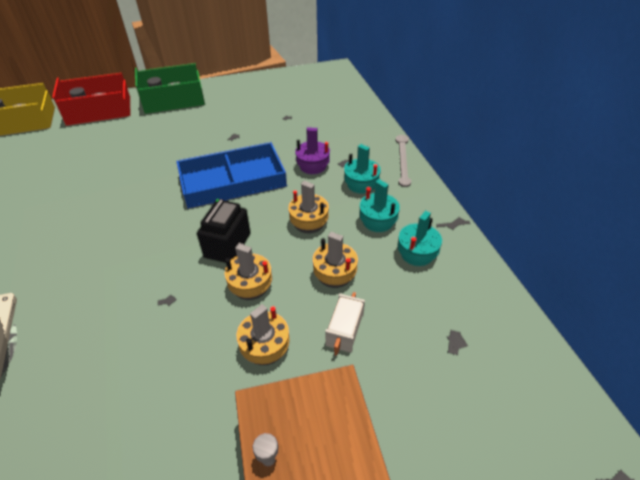

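View pics/wrist0.png

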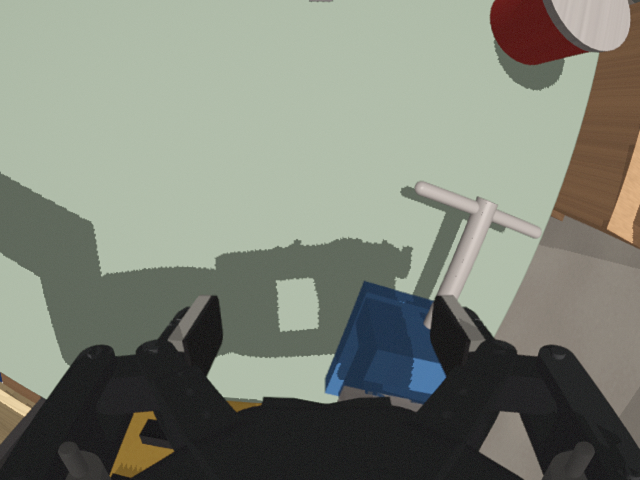

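The four brass (orange) pulleys are at scene pixels (228,240), (284,213), (378,222) and (322,260). The purple one at (462,200) and the turquoise ones at (463,245), (414,273) and (386,317) are lookalikes and are not meant. I'll confirm this with an enlarged crop.

```bash
cat > h.py <<'E'
import cv2,numpy as np
from scipy.optimize import minimize
def hull_mask(img):
    h=cv2.cvtColor(img,cv2.COLOR_RGB2HSV)
    m=((h[...,0]>=14)&(h[...,0]<=28)&(h[...,1]>150)&(h[...,2]>90)).astype(np.uint8)
    return m
def proj(c,P):
    T=np.linalg.inv(c["cam_to_world"]); q=np.atleast_2d(P)@T[:3,:3].T+T[:3,3]
    return np.c_[c["fx"]*q[:,0]/q[:,2]+c["cx"],c["fy"]*q[:,1]/q[:,2]+c["cy"]]
def ray(c,u,v,z):
    T=c["cam_to_world"]; d=T[:3,:3]@np.array([(u-c["cx"])/c["fx"],(v-c["cy"])/c["fy"],1]); o=T[:3,3]
    return o+d*(z-o[2])/d[2]
a=np.linspace(0,2*np.pi,60)
circ=lambda x,y,z,r:np.c_[x+r*np.cos(a),y+r*np.sin(a),0*a+z]
def comps(c):
    m=hull_mask(c["image"]); m=cv2.morphologyEx(m,cv2.MORPH_CLOSE,np.ones((5,5)))
    n,l,s,ce=cv2.connectedComponentsWithStats(m)
    out=[]
    for i in range(1,n):
        if 400<s[i,4]<2500 and s[i,2]<70:
            ys,xs=np.where(l==i); out.append((ce[i],cv2.convexHull(np.c_[xs,ys].astype(np.float32))[:,0]))
    return out
def fit(c,hull,z0=0.0):
    H=np.zeros((480*4,640*4),np.uint8); cv2.fillConvexPoly(H,np.int32(hull*4+2),1)
    p0=ray(c,*hull.mean(0),.032+z0)[:2]
    def cost(p):
        q=cv2.convexHull(np.float32(proj(c,np.r_[circ(*p,.044+z0,.04),circ(*p,.02+z0,.04)])))[:,0]
        M=np.zeros_like(H); cv2.fillConvexPoly(M,np.int32(q*4+2),1)
        return 1-(M&H).sum()/(M|H).sum()
    r=minimize(cost,p0,method="Nelder-Mead",options=dict(initial_simplex=[p0,p0+[.008,0],p0+[0,.008]],xatol=2e-4,fatol=1e-4))
    return r.x,r.fun
E
python3 - <<'E'
from rig import manip
from h import *
for n in ["scene","side"]:
    c=manip.camera(n)
    for ce,h in comps(c):
        x,f=fit(c,h); print(n,np.round(ce),np.round(x,4),round(f,3))
    im=c["image"]
    cr=im[180:290,190:410] if n=="scene" else im[170:370,220:370]
    cv2.imwrite(f"pics/crop_{n}.png",cv2.resize(cr,None,fx=3.6 if n=="scene" else 3,fy=3.6 if n=="scene" else 3,interpolation=cv2.INTER_CUBIC)[:,:,::-1])
E
```

```text
scene [378.  40.] [0.0848 0.6939] 0.785
scene [284. 215.] [0.5081 0.0102] 0.078
scene [378. 225.] [0.6511 0.1387] 0.08
scene [228. 246.] [ 0.5078 -0.1218] 0.083
scene [323. 263.] [ 0.6594 -0.0085] 0.075
side [ 25. 108.] [0.0447 0.6891] 0.686
side [308. 215.] [0.6523 0.1396] 0.147
side [334. 267.] [ 0.6617 -0.0087] 0.118
side [249. 279.] [0.5067 0.01  ] 0.091
side [264. 342.] [ 0.5077 -0.1215] 0.099
```

```bash
ls pics
```

```text
crop_scene.png
crop_side.png
scene0.png
side0.png
wrist0.png
```

View pics/crop_scene.png

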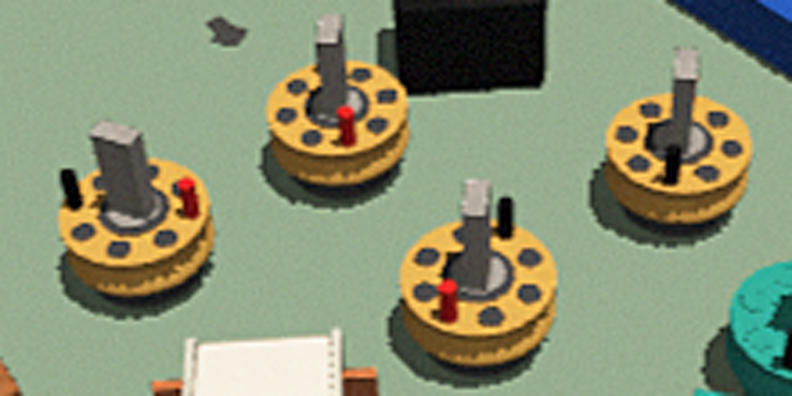

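View pics/crop_side.png

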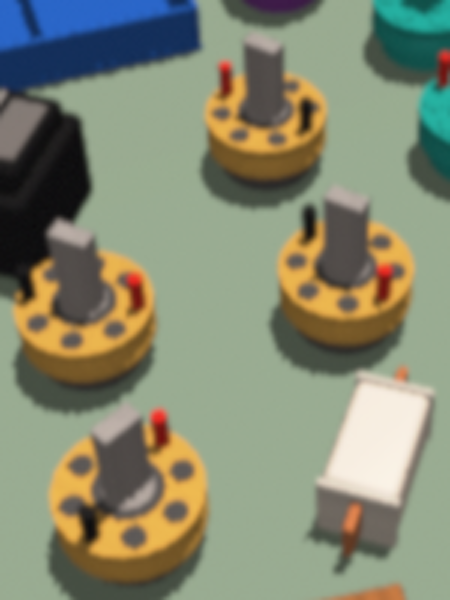

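The crops confirm four orange-brass wheels with grey tangs and red and black pins. Wheel centres from the two cameras agree within 2 mm. Next I'll measure the tang yaw, the pins, the tray and the reader.

```bash
cat >> h.py <<'E'
P={1:(.5075,.0101),2:(.6517,.139),3:(.5078,-.1217),4:(.6605,-.0086)}
def pinang(c,p,col,z0=0.,r=.032):
    im=cv2.cvtColor(c["image"],cv2.COLOR_RGB2HSV).astype(int)
    if col=="red": m=((im[...,0]<8)|(im[...,0]>172))&(im[...,1]>150)&(im[...,2]>80)
    else: m=(im[...,2]<45)
    best=[]
    T=np.arange(-np.pi,np.pi,.03)
    for t in T:
        x,y=p[0]+r*np.cos(t),p[1]+r*np.sin(t)
        q=cv2.convexHull(np.float32(proj(c,np.r_[circ(x,y,.068+z0,.0045),circ(x,y,.047+z0,.0045)])))
        M=np.zeros(m.shape,np.uint8); cv2.fillConvexPoly(M,np.int32(np.round(q)),1)
        D=cv2.dilate(M,np.ones((5,5)))-M
        best.append(m[M>0].mean()-m[D>0].mean())
    i=int(np.argmax(best)); return T[i],best[i]
def tangyaw(c,p,z0=0.):
    im=c["image"].astype(int); h=cv2.cvtColor(c["image"],cv2.COLOR_RGB2HSV).astype(int)
    m=((im.max(2)-im.min(2))<22)&(im.max(2)>70)&(abs(im[...,1]-im[...,0])<9)
    best=(-9,0)
    for t in np.arange(-np.pi/2,np.pi/2,.03):
        R=np.array([[np.cos(t),-np.sin(t)],[np.sin(t),np.cos(t)]])
        b=np.array([[i*.012,j*.006] for i in(-1,1) for j in(-1,1)])@R.T+p
        for dx in np.arange(-3,4):
          for dy in np.arange(-3,4):
            q=cv2.convexHull(np.float32(proj(c,np.r_[np.c_[b,[.101+z0]*4],np.c_[b,[.065+z0]*4]]))+np.float32([dx,dy])*.7)
            M=np.zeros(m.shape,np.uint8); cv2.fillConvexPoly(M,np.int32(np.round(q)),1)
            D=cv2.dilate(M,np.ones((5,5)))-M
            s=m[M>0].mean()-m[D>0].mean()-.01*(abs(dx)+abs(dy))
            if s>best[0]: best=(s,t)
    return best[1],best[0]
E
python3 - <<'E'
from rig import manip
from h import *
from scipy.spatial.transform import Rotation as R
cs={n:manip.camera(n) for n in ["scene","side"]}
for k,p in P.items():
    for n,c in cs.items():
        print(k,n,"red %.2f %.2f"%pinang(c,p,"red"),"blk %.2f %.2f"%pinang(c,p,"black"),"tang %.2f %.2f"%tangyaw(c,p))
print(R.from_rotvec(manip.get_ee_rot()).as_matrix().round(3),manip.get_time())
# tray top
for n,c in cs.items():
    im=cv2.cvtColor(c["image"],cv2.COLOR_RGB2HSV)
    m=((im[...,0]>105)&(im[...,0]<125)&(im[...,1]>150)&(im[...,2]>60)).astype(np.uint8)
    nn,l,s,ce=cv2.connectedComponentsWithStats(m)
    for i in range(1,nn):
        if 1500<s[i,4]<20000: 
            ys,xs=np.where(l==i); h=cv2.convexHull(np.c_[xs,ys].astype(np.float32))
            print(n,ce[i],s[i]); 
            ap=cv2.approxPolyDP(h,6,True)[:,0]
            for u in ap: print(u,ray(c,*u,.04).round(3)[:2],ray(c,*u,0).round(3)[:2])
    m=(im[...,2]<40).astype(np.uint8)
    nn,l,s,ce=cv2.connectedComponentsWithStats(m)
    for i in range(1,nn):
        if 500<s[i,4]<3000: print("blk",n,ce[i],s[i],ray(c,*ce[i],.044).round(3))
cr=cs["scene"]["image"][120:220,230:490]; cv2.imwrite("pics/tray0.png",cv2.resize(cr,None,fx=3,fy=3)[:,:,::-1])
E
```

```text
1 scene red -0.44 0.67 blk -1.01 0.07 tang -0.58 0.35
1 side red -0.38 0.47 blk 2.80 0.23 tang -0.94 0.46
2 scene red -3.14 0.00 blk -0.92 0.63 tang -0.85 0.26
2 side red 2.20 0.37 blk -1.04 0.20 tang -0.34 0.62
3 scene red 0.73 0.66 blk -2.33 0.57 tang 0.86 0.30
3 side red 0.73 0.48 blk -2.45 0.31 tang -1.12 0.39
4 scene red -1.13 0.71 blk 1.96 0.52 tang -0.64 0.36
4 side red -1.19 0.47 blk 1.93 0.24 tang -0.31 0.49
[[-0.     0.306 -0.952]
 [ 0.    -0.952 -0.306]
 [-1.    -0.    -0.   ]] 0.35
scene [18.38649706 79.92889759] [   0    0   59  134 3066]
[  0. 133.] [-0.19  -0.381] [-0.273 -0.384]
[2. 0.] [-1.281 -0.151] [-1.435 -0.138]
[ 58. 114.] [-0.19  -0.238] [-0.274 -0.231]
scene [399.70477299 165.11408615] [ 347  129  107   75 4295]
[450. 180.] [0.656 0.346] [0.627 0.39 ]
[414. 203.] [0.66  0.231] [0.631 0.268]
[348. 161.] [0.463 0.22 ] [0.422 0.257]
[348. 147.] [0.421 0.257] [0.376 0.296]
[384. 129.] [0.418 0.376] [0.374 0.423]
[452. 166.] [0.626 0.388] [0.595 0.435]
blk scene [73.71821756 48.34469201] [ 50   0  49 103 763] [-0.584 -0.074  0.044]
blk scene [93.68102288 46.69179004] [ 71   0  46  98 743] [-0.553 -0.019  0.044]
blk scene [319.59237344 185.39250493] [ 299  160   42   46 1521] [0.495 0.113 0.044]
blk scene [576.9346049  305.22070845] [ 542  242   88  111 1835] [1.008 0.248 0.044]
side [230.21963937 174.3415164 ] [ 177  144  109   64 4603]
[285. 184.] [0.625 0.226] [0.634 0.276]
[188. 207.] [0.423 0.212] [0.419 0.261]
[177. 162.] [0.413 0.373] [0.408 0.433]
[271. 144.] [0.628 0.381] [0.637 0.441]
blk side [223.70172414 236.40689655] [ 198  205   51   64 1740] [0.48  0.104 0.044]
```

View pics/tray0.png

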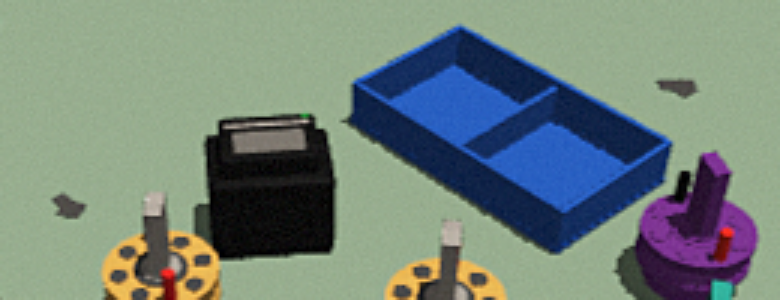

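```bash
cat >> h.py <<'E'
from scipy.spatial.transform import Rotation as Rot
def down(psi):
    c,s=np.cos(psi),np.sin(psi)
    return Rot.from_matrix(np.array([[0,c,s],[0,s,-c],[-1,0,0]])).as_rotvec()
RED={1:-.41,2:2.17,3:.73,4:-1.16}
E
python3 - <<'E'
from rig import manip
from h import *
def st(m): print(m,"t%.2f"%manip.get_time(),np.round(manip.get_position(),3),"F",np.round(manip.get_contact_force(),1),"q6 %.2f"%manip.get_joint_positions()[5])
manip.command_gripper(.05,40); st("grip")
p=P[3]; s=RED[3]+.95
manip.move_to([*p,.17],down(s)); st("above")
manip.servo_line([*p,.080],rate=.12); st("down")
for n in ["scene","side","wrist"]:
    c=manip.camera(n); im=c["image"]
    if n=="scene": im=cv2.resize(im[130:310,130:370],None,fx=3,fy=3)
    if n=="side": im=cv2.resize(im[220:420,150:390],None,fx=3,fy=3)
    cv2.imwrite(f"pics/{n}1.png",im[:,:,::-1])
E
```

```text
grip t0.79 [ 0.191 -0.595  0.253] F [-0.6  0.4  0.7] q6 -0.02
above t2.86 [ 0.508 -0.122  0.17 ] F [ 0.1 -0.4 -1. ] q6 -1.94
down t3.76 [ 0.508 -0.122  0.08 ] F [-0.2 -0.7  0. ] q6 -1.94
```

View pics/scene1.png

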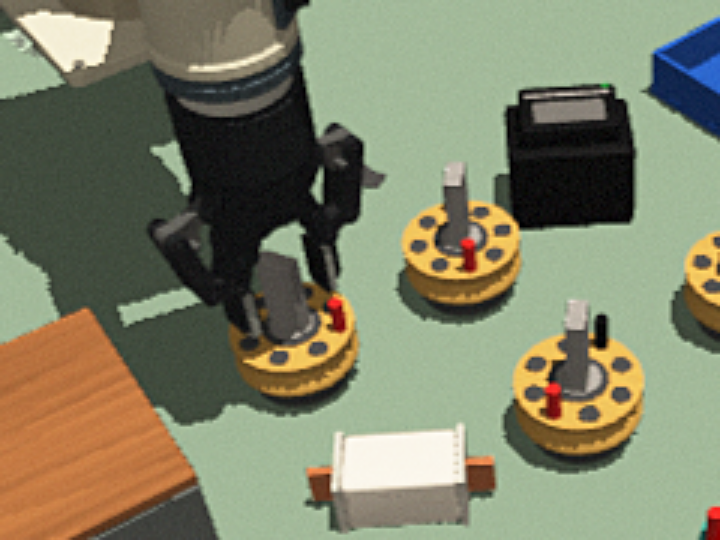

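View pics/side1.png

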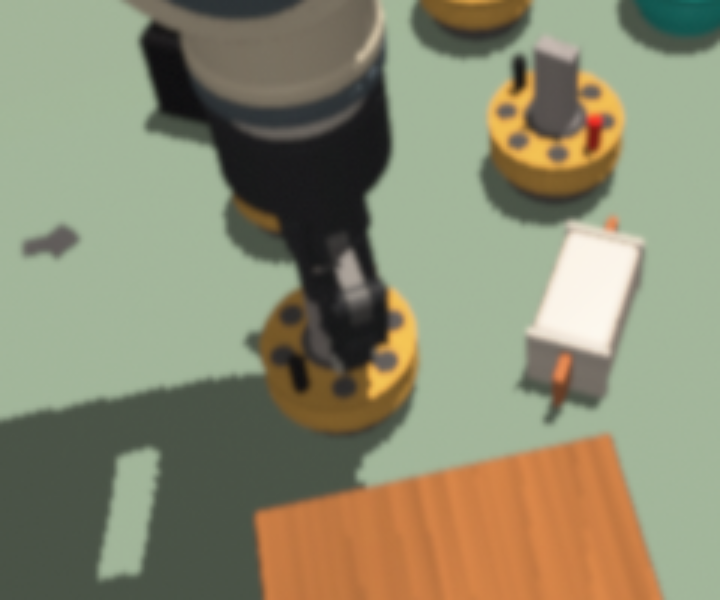

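View pics/wrist1.png

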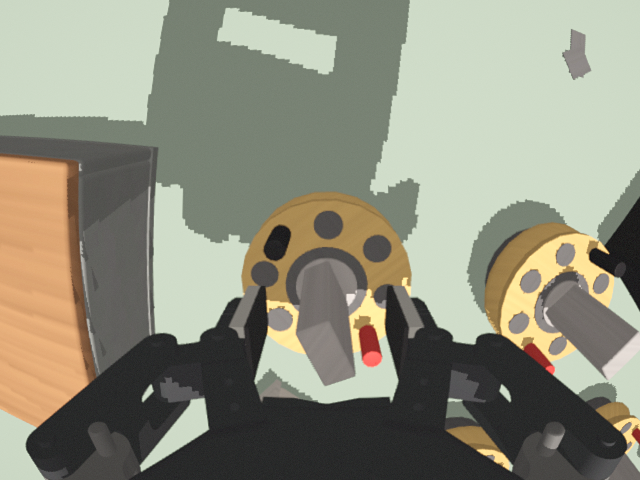

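```bash
python3 - <<'E'
from rig import manip
from h import *
c=manip.camera("scene"); s=RED[3]+.95; p=P[3]
for sg in (1,-1):
  for w in (-.011,.011):
    b=np.array(p)+sg*.026*np.array([np.cos(s),np.sin(s)])+w*np.array([-np.sin(s),np.cos(s)])
    for z in (.045,.055,.065): print(sg,w,z,((proj(c,[*b,z])[0]-[195,220])*14).round())
im=cv2.resize(c["image"][220:260,195:252],None,fx=14,fy=14,interpolation=cv2.INTER_CUBIC)
cv2.imwrite("pics/tip.png",im[:,:,::-1])
E
```

```text
1 -0.011 0.045 [645. 190.]
1 -0.011 0.055 [634. 138.]
1 -0.011 0.065 [623.  85.]
1 0.011 0.045 [549. 111.]
1 0.011 0.055 [537.  59.]
1 0.011 0.065 [526.   7.]
-1 -0.011 0.045 [334. 386.]
-1 -0.011 0.055 [320. 334.]
-1 -0.011 0.065 [306. 281.]
-1 0.011 0.045 [239. 302.]
-1 0.011 0.055 [225. 251.]
-1 0.011 0.065 [210. 198.]
```

View pics/tip.png

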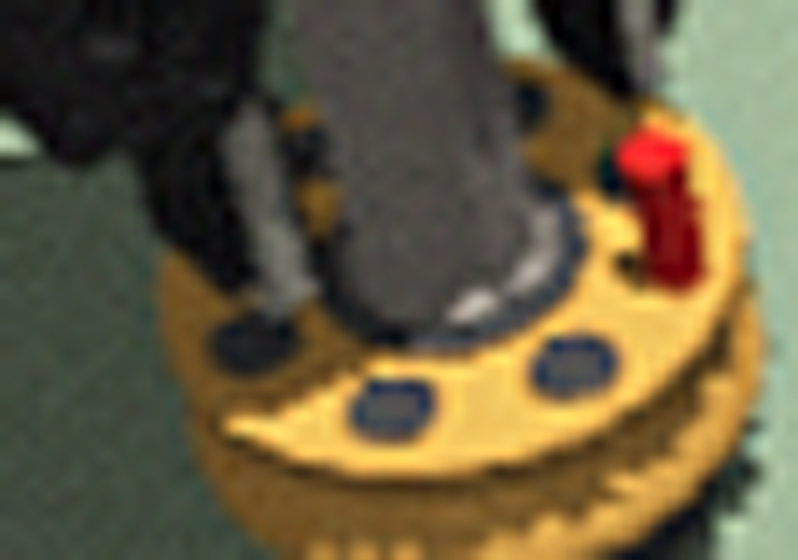

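Pads straddle the tang midway between the pins. Tips are at z≈62 mm, so I'll lower 8 mm and rotate.

```bash
cat >> h.py <<'E'
def st(manip,m): print(m,"t%.2f"%manip.get_time(),np.round(manip.get_position(),3),"F",np.round(manip.get_contact_force(),1),"q6 %.2f"%manip.get_joint_positions()[5])
def spin(manip,k,sgn,first=False):
    """sgn +1 ccw; pads start .95 behind pin, end with pin travelled 1.9"""
    p=P[k]; pin=RED[k]; s=pin-sgn*.95
    if not first:
        q1=np.arctan2(p[1],p[0])
        # pick the pi-equivalent whose q6 travel stays in range
        c=[s+n*np.pi for n in(-2,-1,0,1,2) if abs(q1-s-n*np.pi)<2.3 and abs(q1-s-n*np.pi-sgn*2.35)<2.3]
        s=c[0]
        manip.move_to([*p,.15],down(s)); manip.servo_line([*p,.072],rate=.15)
    else: manip.servo_line([*p,.072],rate=.15)
    st(manip,"down")
    q=np.array(manip.get_joint_positions()); q[5]-=sgn*2.35; manip.set_joints(q); st(manip,"turned")
    w=[manip.camera("wrist")["image"]]; manip.hold(.25); w.append(manip.camera("wrist")["image"])
    manip.servo_line([*p,.15],rate=.2)
    st(manip,"up")
    ims=[manip.camera("scene"),manip.camera("side")]; manip.hold(.1); ims+=[manip.camera("scene"),manip.camera("side")]
    print([(cc, "%.2f %.2f"%pinang(i,p,cc)) for i in ims for cc in("red","black")])
    cv2.imwrite(f"pics/spin{k}_w.png",cv2.resize(np.hstack(w),(800,300))[:,:,::-1])
    cr=[]
    for i in ims:
        u=proj(i,[*p,.05])[0].astype(int); cr.append(cv2.resize(i["image"][u[1]-45:u[1]+45,u[0]-45:u[0]+45],(200,200)))
    cv2.imwrite(f"pics/spin{k}_s.png",np.hstack(cr)[:,:,::-1])
    st(manip,"end")
E
python3 - <<'E'
from rig import manip
from h import *
spin(manip,3,-1,True)
E
```

```text
down t4.21 [ 0.507 -0.122  0.072] F [-0.3  0.2 -0.2] q6 -1.94
turned t6.22 [ 0.507 -0.122  0.072] F [ 0.1 -0.8  0.3] q6 0.41
up t7.12 [ 0.508 -0.122  0.15 ] F [ 0.4  0.2 -0. ] q6 0.41
[('red', '-1.25 0.71'), ('black', '1.93 0.53'), ('red', '-1.25 0.48'), ('black', '1.84 0.01'), ('red', '-1.25 0.69'), ('black', '1.93 0.53'), ('red', '-1.25 0.48'), ('black', '1.84 0.01')]
end t7.42 [ 0.507 -0.122  0.149] F [ 0.2  0.3 -0.5] q6 0.41
```

View pics/spin3_w.png

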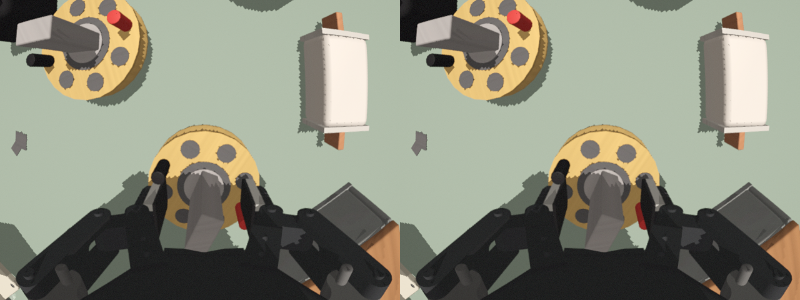

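View pics/spin3_s.png

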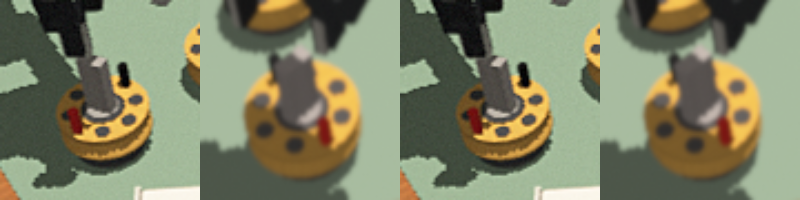

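P3: the wheel turned 1.98 rad in world terms and is static, so it looks like it binds. However, the tang looks different from before, so the whole pulley may have turned. I'll measure the tang yaw before and after with overlays.

```bash
cat >> h.py <<'E'
def tangerr(c,img,p,t,dx=0,dy=0):
    pass
def overlay(c,img,p,ts,name,S=10,half=26):
    u=proj(c,[*p,.075])[0].astype(int); out=[]
    for t in ts:
        x0,y0=u[0]-half,u[1]-half
        im=cv2.resize(img[y0:y0+2*half,x0:x0+2*half],None,fx=S,fy=S,interpolation=cv2.INTER_CUBIC).copy()
        if t is not None:
            R=np.array([[np.cos(t),-np.sin(t)],[np.sin(t),np.cos(t)]])
            b=np.array([[1,1],[-1,1],[-1,-1],[1,-1]])*[.012,.006]@R.T+p
            for zz in(.101,.05):
                q=(proj(c,np.c_[b,[zz]*4])-[x0,y0]+.5)*S; cv2.polylines(im,[np.int32(q)],True,(255,0,255) if zz>.1 else (0,255,255),1)
            cv2.putText(im,"%.2f"%t,(5,18),0,.6,(255,0,0),2)
        out.append(im)
    n=len(out); r=[np.hstack(out[i:i+4]) for i in range(0,n,4)]
    im=np.vstack(r); f=min(800/im.shape[1],600/im.shape[0],1); cv2.imwrite(name,cv2.resize(im,None,fx=f,fy=f,interpolation=cv2.INTER_AREA)[:,:,::-1])
E
python3 - <<'E'
from rig import manip
from h import *
c=manip.camera("scene"); im0=cv2.imread("pics/scene0.png")[:,:,::-1]
overlay(c,c["image"],P[3],[-1.6,-1.3,-1.,-.7,-.4,-.1,.2,.5],"pics/ov3now.png",S=10)
overlay(c,im0,P[3],[None,.2,.4,.6,.8,1.0,1.2,1.4],"pics/ov3old.png",S=10)
E
```

```text
(no output)
```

View pics/ov3now.png

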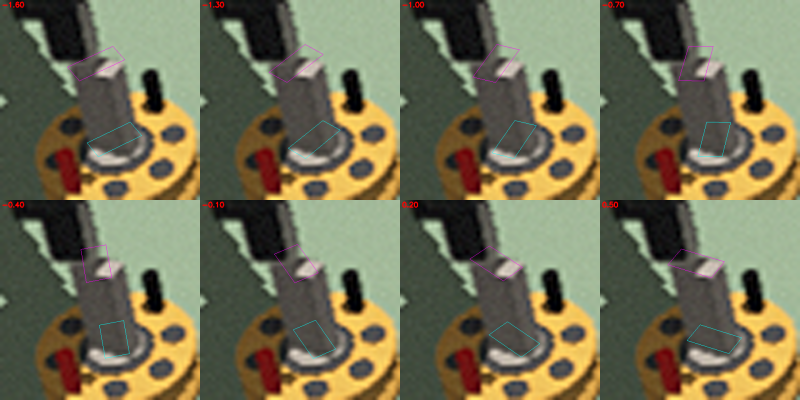

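View pics/ov3old.png

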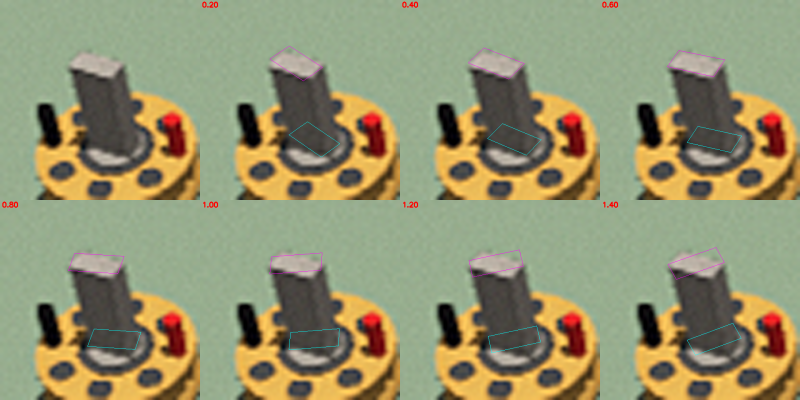

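```bash
cat >> h.py <<'E'
def wproj(c,pos,rotv,Pw):
    R=Rot.from_rotvec(rotv).as_matrix(); t=(np.atleast_2d(Pw)-pos)@R
    M=np.linalg.inv(c["mount"]); q=t@M[:3,:3].T+M[:3,3]
    rho=np.hypot(q[:,0],q[:,1]); th=np.arctan2(rho,q[:,2]); k=th/np.maximum(rho,1e-9)
    return np.c_[c["fx"]*k*q[:,0]+c["cx"],c["fy"]*k*q[:,1]+c["cy"]]
def wover(manip,p,ts,name,x0y0=(200,130),wh=(240,270)):
    pos,rv=np.array(manip.get_position()),np.array(manip.get_ee_rot()); c=manip.camera("wrist"); out=[]
    for t in ts:
        im=cv2.resize(c["image"][x0y0[1]:x0y0[1]+wh[1],x0y0[0]:x0y0[0]+wh[0]],None,fx=3,fy=3,interpolation=cv2.INTER_CUBIC).copy()
        R=np.array([[np.cos(t),-np.sin(t)],[np.sin(t),np.cos(t)]])
        b=np.array([[1,1],[-1,1],[-1,-1],[1,-1]])*[.012,.006]@R.T+p
        for zz in(.101,.05):
            q=(wproj(c,pos,rv,np.c_[b,[zz]*4])-x0y0+.5)*3; cv2.polylines(im,[np.int32(q)],True,(255,0,255) if zz>.1 else (0,255,255),2)
        q=(wproj(c,pos,rv,circ(*p,.044,.04))-x0y0+.5)*3; cv2.polylines(im,[np.int32(q)],True,(0,255,0),2)
        cv2.putText(im,"%.2f"%t,(5,30),0,1,(255,0,0),2); out.append(im)
    im=np.hstack(out); f=min(800/im.shape[1],600/im.shape[0],1); cv2.imwrite(name,cv2.resize(im,None,fx=f,fy=f,interpolation=cv2.INTER_AREA)[:,:,::-1])
E
python3 - <<'E'
from rig import manip
from h import *
wover(manip,P[3],[-.3,0,.3],"pics/w3.png",(180,100),(280,300))
for n in("scene","side"):
    c=manip.camera(n)
    for ce,h in comps(c): print(n,ce.round(),*fit(c,h))
E
```

```text
scene [377.  40.] [0.0869447  0.69008116] 0.788543845534996
scene [284. 215.] [0.50756339 0.01001782] 0.07900286594927808
scene [378. 225.] [0.65072414 0.1390431 ] 0.07569721115537853
scene [230. 246.] [ 0.50742484 -0.12098424] 0.07922119964852237
scene [323. 263.] [ 0.6604966  -0.00817947] 0.07232664732349359
side [ 25. 107.] [0.04312978 0.68793008] 0.690780032800328
side [308. 215.] [0.65198147 0.13979471] 0.1680416623698051
side [334. 268.] [ 0.66108269 -0.00784505] 0.1601223865374809
side [264. 342.] [ 0.50733403 -0.12152819] 0.1146101647971195
```

View pics/w3.png

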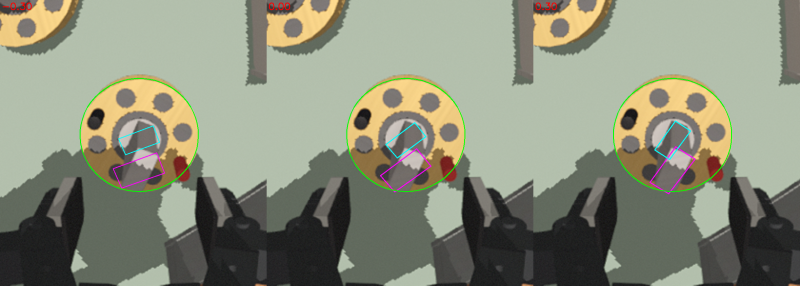

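```bash
python3 - <<'E'
from rig import manip
from h import *
wover(manip,P[3],[.3,.5,.7],"pics/w3b.png",(270,210),(100,110))
E
```

```text
(no output)
```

View pics/w3b.png

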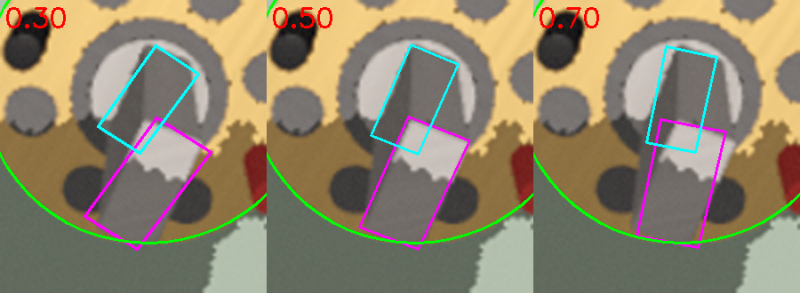

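P3's tang yaw is unchanged at about 0.5, so the wheel is at about −1.8 rad and rests where the pads left it: it binds. Next is P1.

```bash
python3 - <<'E'
from rig import manip
from h import *
spin(manip,1,1)
E
```

```text
down t9.23 [0.508 0.01  0.072] F [-0.2 -1.2 -0.1] q6 1.36
turned t11.25 [0.508 0.01  0.072] F [ 0.5 -0.4 -1.1] q6 -0.99
up t12.14 [0.507 0.01  0.15 ] F [-0.6 -0.  -0.6] q6 -0.99
[('red', '1.69 0.64'), ('black', '-1.55 0.64'), ('red', '-3.14 0.00'), ('black', '-1.55 0.31'), ('red', '1.69 0.62'), ('black', '-1.55 0.64'), ('red', '-3.14 0.00'), ('black', '-1.55 0.29')]
end t12.44 [0.507 0.01  0.149] F [-0.1  0.1 -0.1] q6 -0.99
```

View pics/spin1_w.png

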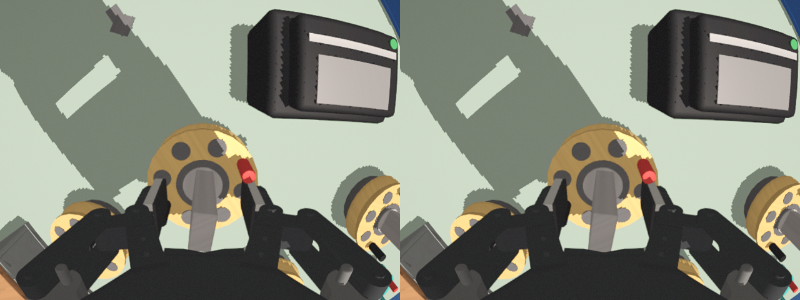

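View pics/spin1_s.png

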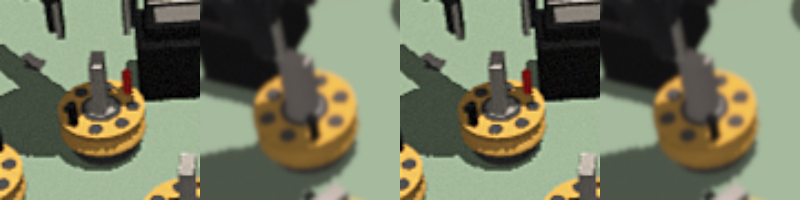

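```bash
python3 - <<'E'
from rig import manip
from h import *
spin(manip,4,1)
E
```

```text
down t15.70 [ 0.661 -0.009  0.072] F [-0.  -0.1  1.1] q6 2.08
turned t17.72 [ 0.661 -0.009  0.073] F [0.2 2.  1.4] q6 -0.27
up t18.61 [ 0.66  -0.009  0.15 ] F [-0.  -0.5 -0.6] q6 -0.27
[('red', '0.79 0.60'), ('black', '-2.27 0.60'), ('red', '0.79 0.37'), ('black', '-2.36 0.49'), ('red', '0.79 0.61'), ('black', '-2.27 0.59'), ('red', '0.79 0.37'), ('black', '-2.36 0.49')]
end t18.91 [ 0.66  -0.009  0.149] F [ 0.1 -0.3  0.8] q6 -0.27
```

View pics/spin4_w.png

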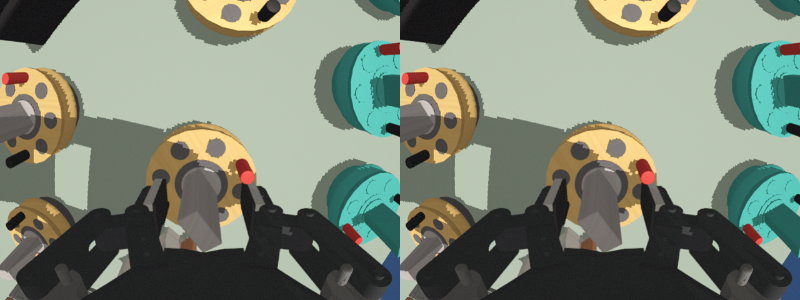

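View pics/spin4_s.png

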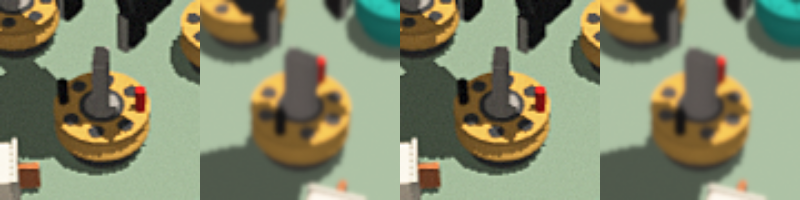

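All three came to rest against the pads, so the smooth stop doesn't tell free from binding clearly. For P2 I'll turn and lift in one move, so the pads leave the pins while still moving fast.

```bash
cat >> h.py <<'E'
def flick(manip,k,sgn,pin,gap=.8,rot=3.0,T=2.2,rise=.020,lift=None,z=.071):
    p=np.array(P[k]); q1=np.arctan2(p[1],p[0])
    cand=[pin-sgn*gap+n*np.pi for n in(-2,-1,0,1,2)]
    cand=[s for s in cand if abs(q1-s)<2.45 and abs(q1-s-sgn*rot)<2.45]
    s=cand[0]; q0=np.array(manip.get_position())
    manip.move_to([*p,.135],down(s)); st(manip,"above")
    manip.servo_line([*p,z],rate=.15); st(manip,"down")
    manip.servo_line([*p,z+rise],down(s+sgn*rot),rate=rise/T); st(manip,"turned")
    w=[]; ts=[]; si=[]
    for i in range(3):
        ts.append(manip.get_time()); w.append(manip.camera("wrist")["image"]); si.append(manip.camera("scene")); manip.hold(.05)
    print([(cc, "%.2f %.2f"%pinang(i,p,cc)) for i in si for cc in("red","black")])
    cv2.imwrite(f"pics/flick{k}_w.png",cv2.resize(np.hstack([i[100:460,140:520] for i in w]),(800,250))[:,:,::-1])
    cr=[]
    for i in si:
        u=proj(i,[*p,.05])[0].astype(int); cr.append(cv2.resize(i["image"][u[1]-45:u[1]+45,u[0]-45:u[0]+45],(260,260)))
    cv2.imwrite(f"pics/flick{k}_s.png",np.hstack(cr)[:,:,::-1])
    st(manip,"end")
E
python3 - <<'E'
from rig import manip
from h import *
flick(manip,2,1,2.17)
manip.servo_line([*P[2],.15],rate=.2); st(manip,"up")
print(manip.get_torque())
E
```

```text
above t20.83 [0.652 0.139 0.135] F [ 0.5 -0.1 -0.5] q6 1.96
down t21.41 [0.652 0.139 0.071] F [ 0.6 -0.6  0.1] q6 1.96
turned t24.56 [0.652 0.139 0.091] F [ 0.  -0.8  0.6] q6 -1.04
[('red', '-2.15 0.57'), ('black', '0.85 0.56'), ('red', '-2.15 0.56'), ('black', '0.85 0.58'), ('red', '-2.15 0.59'), ('black', '0.85 0.56')]
end t25.01 [0.652 0.139 0.091] F [-0.5  0.  -0.4] q6 -1.04
up t25.45 [0.652 0.139 0.151] F [-0.5  0.4 -0.7] q6 -1.04
[0.00266467 0.0074578  0.05644848]
```

View pics/flick2_w.png

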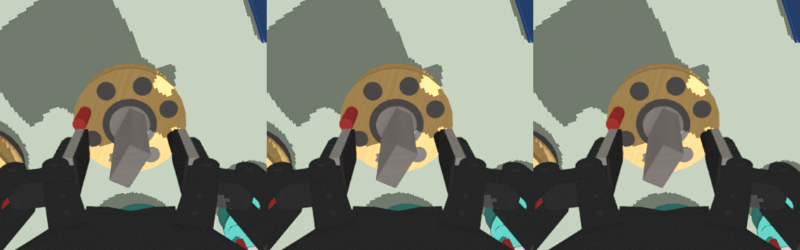

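View pics/flick2_s.png

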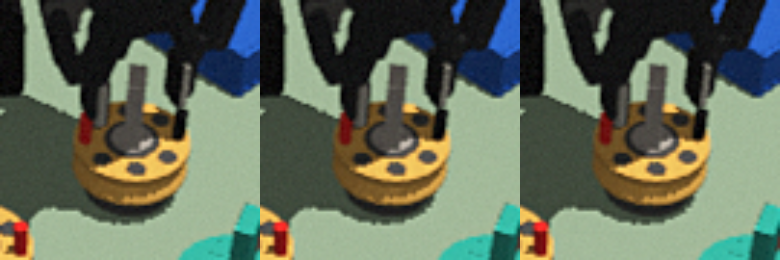

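P2's result is also ambiguous because the move was slow. I'll use a faster joint-space flick that releases at peak speed, starting with P2 because the arm is already there.

```bash
cat >> h.py <<'E'
def flick2(manip,k,sgn,pin,gap=.8,rot=2.2,rise=.030,z=.071):
    p=np.array(P[k]); q1=np.arctan2(p[1],p[0])
    cand=[pin-sgn*gap+n*np.pi for n in(-2,-1,0,1,2)]
    cand=[s for s in cand if abs(q1-s)<2.45 and abs(q1-s-sgn*rot)<2.45]
    qc=manip.get_joint_positions()[5]
    s=min(cand,key=lambda s:abs(q1-s-qc))
    manip.move_to([*p,.135],down(s))
    manip.servo_line([*p,z],rate=.2); st(manip,"down")
    qa=np.array(manip.get_joint_positions()); qb=np.array(manip.solve_ik([*p,z+rise],down(s)))
    qb[5]=qb[5]-sgn*rot; print("dq",np.round(qb-qa,3))
    manip.set_joints(qb); st(manip,"turned")
    w=[]; si=[]
    for i in range(2):
        pos,rv=manip.get_position(),manip.get_ee_rot()
        w.append(manip.camera("wrist")["image"]); si.append(manip.camera("scene"))
    print([(cc, "%.2f %.2f"%pinang(i,p,cc)) for i in si for cc in("red","black")], "pads",round(s+sgn*rot,2))
    cv2.imwrite(f"pics/flickb{k}_w.png",cv2.resize(np.hstack([i[100:460,140:520] for i in w]),(800,380))[:,:,::-1])
    cr=[]
    for i in si:
        u=proj(i,[*p,.05])[0].astype(int); cr.append(cv2.resize(i["image"][u[1]-45:u[1]+45,u[0]-45:u[0]+45],(300,300)))
    cv2.imwrite(f"pics/flickb{k}_s.png",np.hstack(cr)[:,:,::-1])
    manip.servo_line([*p,.135],rate=.2); st(manip,"end")
E
python3 - <<'E'
from rig import manip
from h import *
flick2(manip,2,1,.92)
E
```

```text
down t26.95 [0.652 0.139 0.071] F [ 0.4 -0.1  0.1] q6 0.07
dq [-0.    -0.043 -0.005 -0.     0.047 -2.2  ]
turned t28.85 [0.652 0.139 0.101] F [-0.4 -0.  -0.1] q6 -2.13
[('red', '-1.52 0.71'), ('black', '1.60 0.50'), ('red', '-1.52 0.71'), ('black', '1.60 0.51')] pads 2.32
end t29.37 [0.653 0.139 0.136] F [ 0.4 -0.1 -0.6] q6 -2.13
```

View pics/flickb2_w.png

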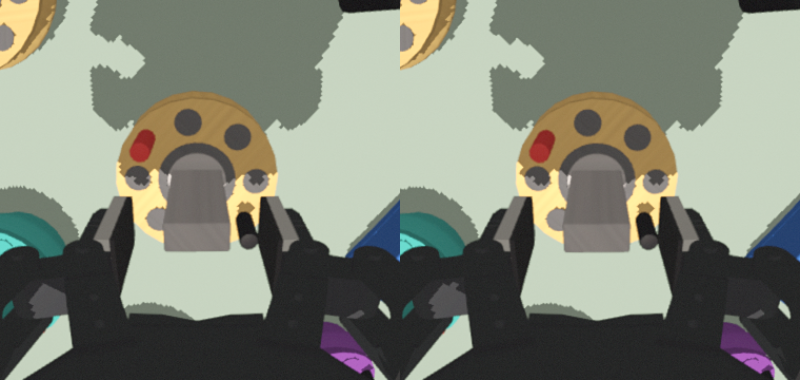

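View pics/flickb2_s.png

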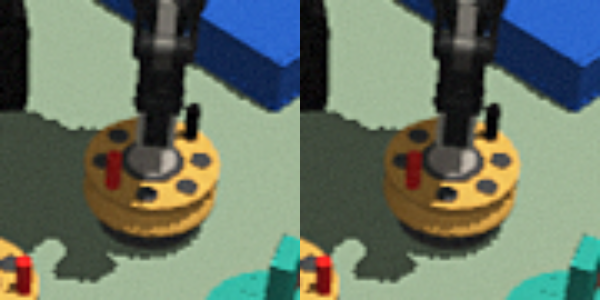

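P2 released at about 41% of the move, near peak speed, and stopped dead after 0.69 rad, so it binds. One of P1, P3 and P4 must also bind. Flicking P4 next.

```bash
python3 - <<'E'
from rig import manip
from h import *
flick2(manip,4,1,.82)
E
```

```text
down t31.63 [ 0.66  -0.008  0.071] F [ 0.1  0.8 -0.1] q6 -0.05
dq [-0.    -0.043 -0.005 -0.     0.048 -2.2  ]
turned t33.53 [ 0.661 -0.009  0.101] F [-0.4  0.6  0.3] q6 -2.25
[('red', '1.51 0.62'), ('black', '-1.70 0.73'), ('red', '1.51 0.59'), ('black', '-1.67 0.73')] pads 2.22
end t34.05 [ 0.661 -0.009  0.136] F [0.2 0.8 0.7] q6 -2.25
```

View pics/flickb4_w.png

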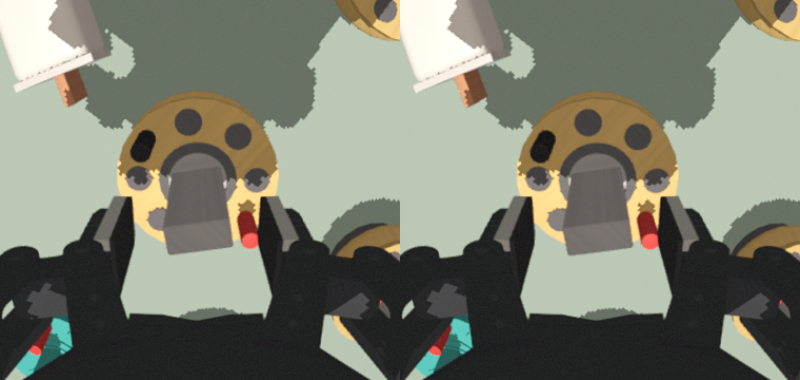

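View pics/flickb4_s.png

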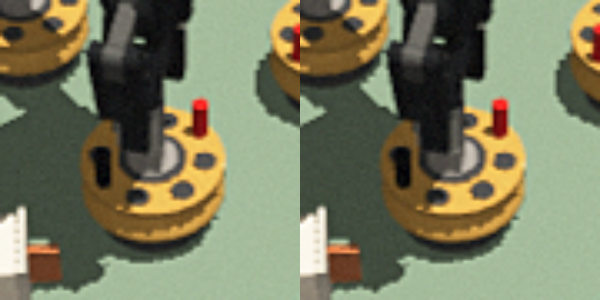

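P4 also stopped dead, at 0.69 rad with the pads clear. As a control, I'll flick P3, which should run on if P2 and P4 are the binders.

```bash
python3 - <<'E'
from rig import manip
from h import *
flick2(manip,3,-1,-1.23)
E
```

```text
down t36.59 [ 0.508 -0.122  0.071] F [0.2 1.  0.9] q6 0.17
dq [-0.    -0.055 -0.006  0.     0.06   2.2  ]
turned t38.49 [ 0.508 -0.122  0.101] F [0.5 0.4 0.7] q6 2.37
[('red', '-2.48 0.72'), ('black', '0.64 0.67'), ('red', '-2.48 0.74'), ('black', '0.64 0.67')] pads -2.63
end t39.01 [ 0.509 -0.122  0.136] F [-0.1  0.2 -0.2] q6 2.37
```

View pics/flickb3_w.png

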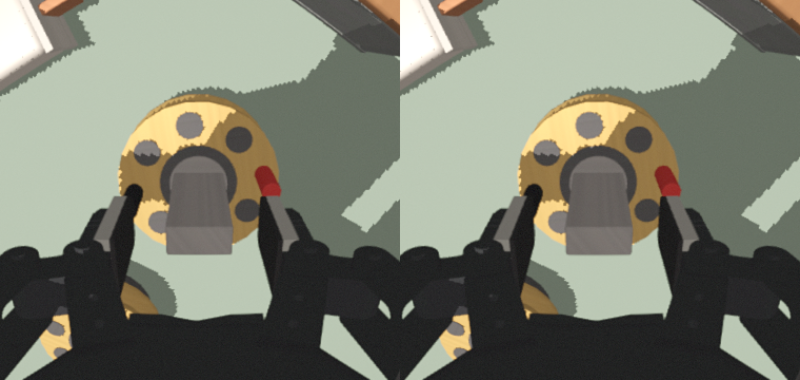

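View pics/flickb3_s.png

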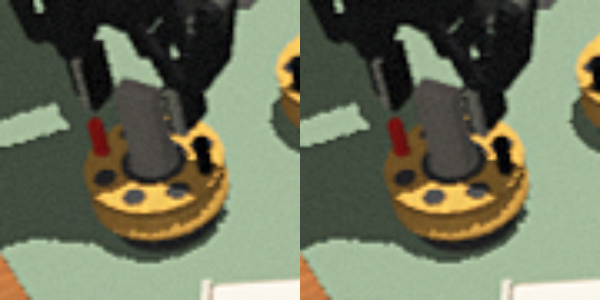

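P3 coasted to 1.25 rad, against exactly 0.69 for P2 and P4 under the same flick. So P3 is free and P2 and P4 bind, which leaves P1 free. Next I'll fit the tray pose from the saved images.

```bash
python3 - <<'E'
from rig import manip
from h import *
cs=[]
for n in("scene","side"):
    c=manip.camera(n); im0=cv2.imread(f"pics/{n}0.png")[:,:,::-1].copy()
    im=cv2.cvtColor(im0,cv2.COLOR_RGB2HSV)
    m=((im[...,0]>105)&(im[...,0]<125)&(im[...,1]>150)&(im[...,2]>40)).astype(np.uint8)
    nn,l,s,ce=cv2.connectedComponentsWithStats(m)
    i=[i for i in range(1,nn) if 3500<s[i,4]<8000 and s[i,0]>100][0]
    ys,xs=np.where(l==i); h=cv2.convexHull(np.c_[xs,ys].astype(np.float32))[:,0]
    H=np.zeros((1920,2560),np.uint8); cv2.fillConvexPoly(H,np.int32(h*4+2),1); cs.append((n,c,H))
def corners(p):
    R=np.array([[np.cos(p[2]),-np.sin(p[2])],[np.sin(p[2]),np.cos(p[2])]])
    b=np.array([[1,1],[-1,1],[-1,-1],[1,-1]])*[.11,.0625]@R.T+p[:2]
    return np.r_[np.c_[b,[.04]*4],np.c_[b,[0]*4]]
def cost(p,S):
    t=0
    for n,c,H in S:
        q=cv2.convexHull(np.float32(proj(c,corners(p))))[:,0]; M=np.zeros_like(H); cv2.fillConvexPoly(M,np.int32(q*4+2),1)
        t+=1-(M&H).sum()/(M|H).sum()
    return t/len(S)
x0=np.array([.524,.317,.047])
for S in (cs[:1],cs[1:],cs):
    r=minimize(cost,x0,args=(S,),method="Nelder-Mead",options=dict(initial_simplex=[x0,x0+[.01,0,0],x0+[0,.01,0],x0+[0,0,.06]],xatol=1e-4,fatol=1e-4)); print(r.x.round(4),r.fun)
# tray compartments
t=r.x; u=np.array([np.cos(t[2]),np.sin(t[2])])
print("R",t[:2]+.054*u,"L",t[:2]-.054*u)
# current positions check
for n,c,H in cs:
    for ce,h in comps(c):
        x,f=fit(c,h); print(n,x.round(4),round(f,2))
print(manip.get_time())
E
```

```text
[0.5228 0.3226 0.0338] 0.0331413877528689
[0.5224 0.3254 0.0457] 0.059581381290615076
[0.5225 0.3228 0.0446] 0.049420405806203827
R [0.57646451 0.32521995] L [0.4685718  0.32040721]
scene [0.0851 0.691 ] 0.79
scene [0.5081 0.0102] 0.08
scene [0.6516 0.1382] 0.08
scene [ 0.5091 -0.1219] 0.08
scene [ 0.6597 -0.0081] 0.08
side [0.0425 0.6881] 0.69
side [0.6526 0.1402] 0.16
side [ 0.6614 -0.0078] 0.13
side [ 0.5086 -0.1212] 0.13
39.1083
```

```bash
cat >> h.py <<'E'
def pick(manip,k,yawgrip,f=60):
    p=P[k]; manip.move_to([*p,.145],down(yawgrip))
    manip.servo_line([*p,.090],rate=.15); st(manip,"at tang")
    manip.command_gripper(.0,f); print("width",manip.get_width())
    st(manip,"gripped")
    manip.servo_line([*p,.120],rate=.12); st(manip,"lifted"); print("width",manip.get_width())
    c=manip.camera("scene"); u=proj(c,[*p,.08])[0].astype(int)
    cv2.imwrite(f"pics/pick{k}.png",cv2.resize(c["image"][u[1]-70:u[1]+60,u[0]-80:u[0]+80],None,fx=4,fy=4)[:,:,::-1])
E
python3 - <<'E'
from rig import manip
from h import *
pick(manip,2,.75)
E
```

```text
at tang t42.11 [0.652 0.139 0.09 ] F [0.9 0.7 0.2] q6 -0.56
width 0.010997987682527365
gripped t42.53 [0.652 0.139 0.091] F [-2.1 -2.5  6.6] q6 -0.56
lifted t42.93 [0.652 0.139 0.12 ] F [-0.1 -0.6 -9.1] q6 -0.56
width 0.011327984216953873
```

View pics/pick2.png

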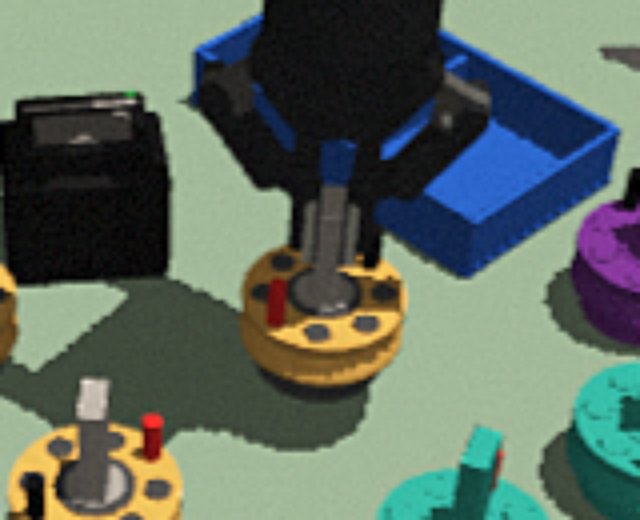

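The grasp is good: P2 hangs upright at about 8–9 N. I'll place it in the right compartment.

```bash
cat >> h.py <<'E'
def place(manip,k,xy,lift,yawgrip):
    p=P[k]
    manip.servo_line([*p,lift],rate=.2)
    manip.move_to([*xy,lift],down(yawgrip)); st(manip,"over"); 
    manip.servo_line([*xy,.105],rate=.15)
    manip.servo_line([*xy,.0955],rate=.03); st(manip,"set")
    i=0
    while manip.get_contact_force()[2]<-3 and i<4:
        i+=1; manip.servo_line([*xy,.0955-.001*i],rate=.03); st(manip,"lower")
    manip.command_gripper(.045); st(manip,"open")
    manip.servo_line([*xy,.15],rate=.2); st(manip,"clear")
E
python3 - <<'E'
from rig import manip
from h import *
place(manip,2,(.5765,.325),.165,.75)
for n in("scene","side"):
    c=manip.camera(n); u=proj(c,[.52,.32,.06])[0].astype(int)
    cv2.imwrite(f"pics/placed2_{n}.png",cv2.resize(c["image"][max(0,u[1]-90):u[1]+90,u[0]-110:u[0]+110],None,fx=3,fy=3)[:,:,::-1])
E
```

```text
over t44.17 [0.575 0.325 0.163] F [-0.5 -1.1 -8.4] q6 -0.25
set t45.19 [0.577 0.325 0.096] F [ 0.6 -0.5 -5.5] q6 -0.25
lower t45.44 [0.577 0.325 0.096] F [-2.2 -3.3  7. ] q6 -0.25
open t45.87 [0.577 0.325 0.094] F [ 0.1 -0.  -0.4] q6 -0.25
clear t46.29 [0.577 0.325 0.151] F [-0.9  0.2 -0.3] q6 -0.25
```

View pics/placed2_scene.png

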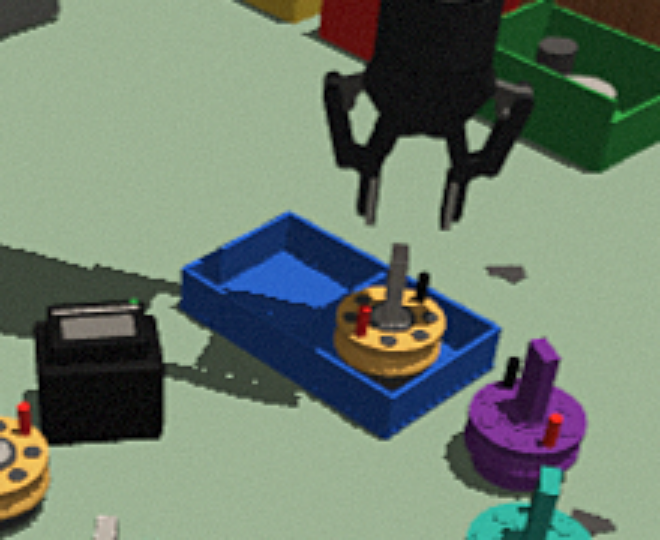

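View pics/placed2_side.png

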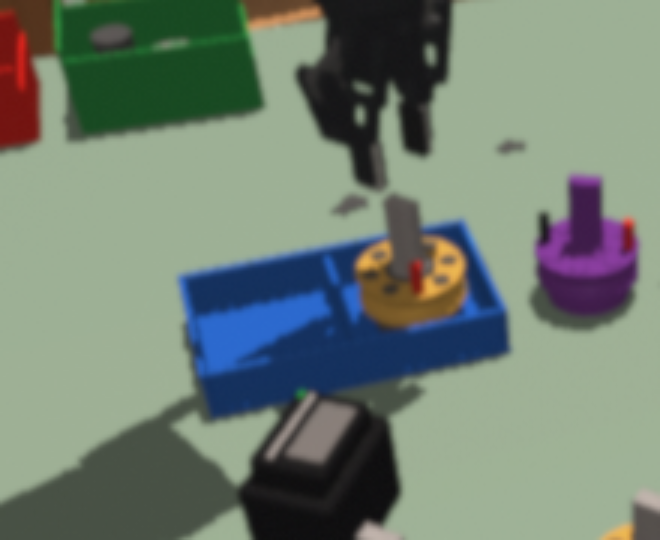

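P2 stands upright in the right compartment. Now P4, the second binder.

```bash
python3 - <<'E'
from rig import manip
from h import *
manip.servo_line([.5765,.325,.175],rate=.25)
pick(manip,4,.79)
E
```

```text
at tang t48.46 [ 0.661 -0.008  0.09 ] F [0.4 0.4 1. ] q6 -0.82
width 0.011207927253584583
gripped t48.85 [ 0.661 -0.009  0.091] F [-1.  -1.7  5.1] q6 -0.82
lifted t49.25 [ 0.66  -0.009  0.12 ] F [ 0.3 -0.5 -7.9] q6 -0.82
width 0.011269739851864632
```

View pics/pick4.png

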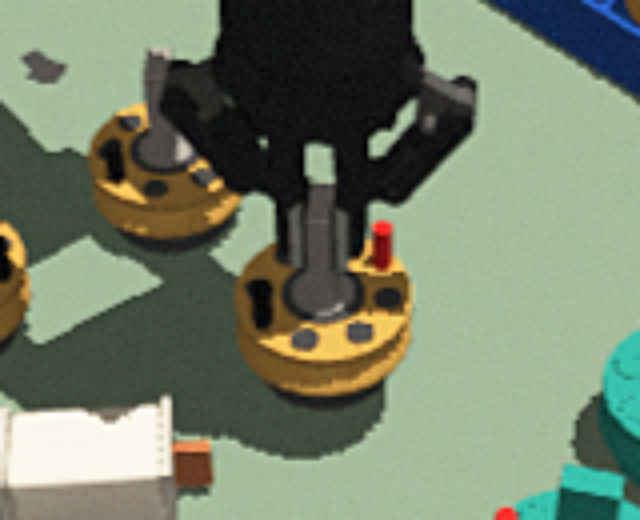

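P4 is lifted upright. I'll place it in the left compartment.

```bash
python3 - <<'E'
from rig import manip
from h import *
place(manip,4,(.4685,.3205),.215,.79)
manip.servo_line([.4685,.3205,.22],rate=.25)
for n in("scene","side"):
    c=manip.camera(n); 
    cv2.imwrite(f"pics/final_{n}.png",c["image"][:,:,::-1])
    for z0 in (0,.005):
        for ce,h in comps(c):
            x,f=fit(c,h,z0); print(n,z0,x.round(4),round(f,2))
st(manip,"end")
E
```

```text
over t51.34 [0.469 0.32  0.215] F [-0.7  0.2 -7.8] q6 -0.21
set t52.69 [0.469 0.321 0.096] F [-0.9 -1.  -1.4] q6 -0.21
open t53.12 [0.469 0.321 0.096] F [ 1.1  0.5 -0.1] q6 -0.21
clear t53.54 [0.469 0.321 0.151] F [ 0.1 -0.1 -0.3] q6 -0.21
scene 0 [0.4645 0.3268] 0.08
scene 0 [0.5721 0.3309] 0.07
scene 0 [0.5075 0.0095] 0.08
scene 0 [ 0.5076 -0.1211] 0.08
scene 0.005 [0.469  0.3223] 0.09
scene 0.005 [0.576  0.3254] 0.09
scene 0.005 [0.5132 0.0078] 0.09
scene 0.005 [ 0.5127 -0.1227] 0.09
side 0 [0.0419 0.6883] 0.69
side 0 [0.5769 0.3363] 0.17
side 0 [0.4688 0.3318] 0.2
side 0 [0.5075 0.0101] 0.09
side 0 [ 0.5084 -0.1214] 0.1
side 0.005 [0.047  0.6787] 0.68
side 0.005 [0.5763 0.3299] 0.18
side 0.005 [0.4681 0.3255] 0.21
side 0.005 [0.5081 0.0063] 0.1
side 0.005 [ 0.5081 -0.1244] 0.12
end t54.08 [0.468 0.32  0.218] F [ 0.8 -0.6 -0.1] q6 -0.21
```

View pics/final_scene.png

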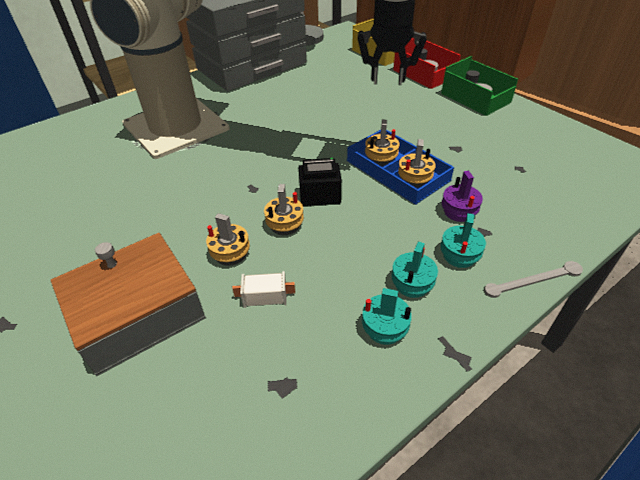

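View pics/final_side.png

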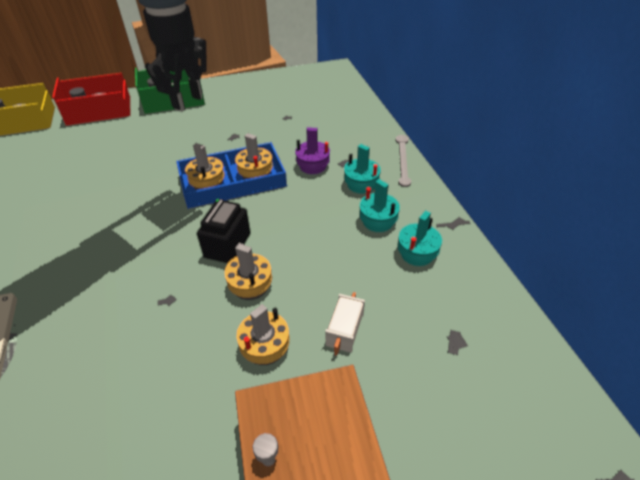

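The final images show both binding pulleys upright, one in each compartment. P1 and P3 are where they started, and the reader and fuse look unmoved. The gripper is clear, so I'm handing in.

```bash
python3 - <<'E'
from rig import manip
manip.sign_off(); print(manip.get_time())
E
```

```text
the job is handed in; nothing more can be done
the job is handed in; nothing more can be done
```

I handed the job in at about 54 s of the 69 s allowed. Two pulleys bind, and both now stand in the blue tray, one to a compartment; no verdict came back.

**Spinning:** All four wheels turned about 1.8–2.1 rad in one direction where they stood. I straddled the two pins with the jaws and turned the wrist. Camera fits before and after showed no pulley moved by more than about 2 mm.

**Which ones bind:**

| Pulley (start position x, y in m) | Wheel after a flick, pads clear | Result |
|---|---|---|
| P2 (0.652, 0.139) | stopped after 0.69 rad | binds |
| P4 (0.660, -0.009) | stopped after 0.69 rad | binds |
| P3 (0.508, -0.122) | ran on to 1.25 rad | free |
| P1 (0.508, 0.010) | not flicked this way | taken as free |

My first slow spins did not separate free from binding: the first three wheels all stopped near the pads. For P3 I wrongly said "binds" at that point, and the faster flick corrected it. P1 is free by elimination only; the one direct sign was a slight run-on of about 0.06 rad in its slow spin, which is within measurement error.

**Placing:** I lifted P2 and P4 by the tang and set them down gently, P2 in the right compartment and P4 in the left. They stand within about 5 mm of the compartment centres and look upright.

**Last checks:** P1 and P3 are within about 1 mm of where they started. The card reader and fuse look unmoved in both images, but I did not measure them. The gripper was clear of everything.

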